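Fit the U-bolt over the pipe in the clamping jig

TASK

Take the orange-gripped U-bolt out of the wooden rack, straddle the pipe of the clamping jig with it and pass both legs together through the two holes of the dark steel bracket under the pipe; the bracket's exact place along the pipe has to be found by feel. Push it gently but fully home against the sprung clips, until its crossbar rests on the pipe and it stands upright, never with more than about 40 N, then let go. Leave the grey-gripped spare U-bolt in the rack and do not disturb the other things on the bench.

Things in the scene. Friction and masses are not known exactly. Their poses are not given: they have to be found in the camera images.
- ubolt: Square steel U-bolt with an orange grip, 0.1 to 0.18 kg, standing legs-down in one of the rack's two slots. Origin midway between the lower ends of the legs; z up the legs, y from leg to leg, x across the flat of the U. Round legs 8 mm thick, ends rounded by 1 mm, at y = -23 and +23 mm. Half a turn about z changes nothing.
- ubolt_bar (a point): Middle of the underside of the U-bolt's 8 mm thick crossbar, 62 mm above the leg ends; this comes to rest on the pipe.
- ubolt_grip (a point): Middle of the orange grip, 92 mm above the leg ends: hold here. The grip is an upright flat block 14 mm thick (U-bolt's x; pinch across this), 36 mm wide (y), from 62 to 104 mm above the leg ends. Fingers reaching 19 mm below this point stay 11 mm above the pipe when the U-bolt is home.
- spare: Narrower U-bolt (legs at y = -18 and +18 mm) with a grey grip of the same size and height, in the rack's other slot, 100 mm from the orange one. Same frame. It is to stay there.
- rack: Fixed light-wood rack, 170 (x) x 100 (y) x 50 (z) mm, origin at the centre of its underside. Two slots along y at x = -50 and +50 mm, 11 mm wide, 68 mm long, floor 8 mm above the bench; the U-bolts stand on that floor. Which stands in which slot varies.
- jig: Fixed clamping jig on a plywood base 260 (x) x 130 (y) x 12 mm, origin at the centre of its underside, z up. An aluminium pipe, 34 mm diameter, 250 mm long, lies along x, its axis 71 mm above the bench, on two wooden blocks 22 mm thick at x = -108 and +108 mm, tops 86 mm high. With the U-bolt home, its leg ends are 26 mm above the bench.
- pipe_top (a point): Top of the pipe at the jig's middle, 88 mm above the bench; axes as the jig's.
- plate_mid (a point): Point fixed to the jig, on its middle at the top of the dark steel bracket plate, 50 mm above the bench, 4 mm below the pipe. Plate 110 (x) x 110 (y) x 8 mm with two holes, 10.5 (x) x 11 mm (y), at y = -23 and +23. Bolted through slots: both holes together stand anywhere from -18 to +18 mm along x from this point, which no pose tells; ordinary pushes do not shift it.
- clip_mid (a point): Point fixed to the jig, at the height of the hidden sprung clips below the plate, 34 mm above the bench. One clip per hole, moving with the plate, pinches the leg from outside: the legs meet them with their ends 34 to 37 mm above the bench and stop there, some 9 mm short of home; forcing them apart takes a push of some 6 to 20 N, then the legs slide on with light friction.
- wheel_a: Wooden wheel, 76 mm diameter, 25 mm high, lower one of a stack of two; origin at the underside centre. Leave alone.
- wheel_b: The same, on top of wheel_a. Leave alone.
- wheel_c: The same, by itself nearer the robot, lying between rack and jig. Leave alone.
- glue: Yellow glue bottle with red cap, 60 mm diameter, 170 mm tall, origin at the underside centre. Leave alone.
- screwdriver: Screwdriver with a blue handle lying on the bench. Leave alone.
- tape: Grey tape measure, 70 x 35 x 65 mm, origin at the underside centre. Leave alone.
- pencil: Yellow pencil, 150 mm long, 8 mm thick, lying. Leave alone.
Mind the look-alikes: they are no part of the job. What is shaped like the ubolt but purple or yellow is not meant.

How it is judged (in metres and radians):
On the way, in this order (a step that is already met when the one before it is completed fails the run):
1. the orange U-bolt is lifted clear of the rack, leg ends more than 60 mm above the bench (height (world z) of ubolt above 0.06 m), for 0.2 s.
2. both legs are at least 4 mm into the bracket holes (x of ubolt in the frame of jig between -0.024 and 0.024 m and y of ubolt in the frame of jig between -0.005 and 0.005 m and z of ubolt in the frame of jig below 0.046 m), for 0.1 s.
At the end, for the whole second after the job is handed in: The orange U-bolt is released at rest (under 20 mm/s) astride the pipe, legs through both holes, leg ends 22 to 29 mm above the bench, within 24 mm of the jig's middle along and 5 mm across, upright within 0.1 rad, in line within 0.15 rad; the spare is upright (0.1 rad), within 15 mm of its start (x of ubolt in the frame of jig between -0.024 and 0.024 m and y of ubolt in the frame of jig between -0.005 and 0.005 m and z of ubolt in the frame of jig between 0.022 and 0.029 m and angle between each of ubolt, spare's own z axis and vertical below 0.1 rad and angle between the x axis of ubolt and the x axis of jig, either way round below 0.15 rad and linear speed of ubolt below 0.02 m/s and distance of spare from where it was at the start of the episode below 0.015 m); the robot touches nothing.
It fails at once if the U-bolt presses on the jig with more than 70 N in all (counting the clips' own pinch of about 20 N) (contact force between ubolt and jig above 70 N).
It fails at once if the spare U-bolt is moved by more than 15 mm (distance of spare from where it was at the start of the episode above 0.015 m).
It fails at once if a bystander (wheels, glue, screwdriver, tape measure, pencil) is moved by more than 30 mm (distance of any of wheel_a, wheel_b, wheel_c, glue, screwdriver, tape, pencil from where it was at the start of the episode above 0.03 m).
It also fails if it takes over 72 s, if anything falls off the work surface, if the arm or the gripper's body presses on something with over 40 N, if the wrist force passes 120 N, or if a joint passes its speed limit or range.

ROBOT

A 6-joint arm with a two-finger parallel gripper is mounted at the origin on the work surface. World frame = base frame: x ahead of the robot, y to its left, z up, the work surface at z = 0. Lengths are in mm, angles in rad, forces in N, time in s.
With the tool pointing down it reaches from about 300 to 825 mm from the base axis. Payload 5.4 kg.
Tool frame: the origin (TCP) lies at the very end of the fingers, on their centre line; the grasp point (between the pads) lies 19 mm behind it; z points along the fingers, y is the direction in which the jaws open and shut (so a half turn about z gives the same grasp; the last joint's range is limited). The gripper opens to 92 mm and grips with 3 to 60 N. Pads are 20 mm wide; open, the fingers measure 128 mm over their backs; the gripper's body (75 mm by 189 mm) begins 69 mm behind the grasp point.
Start: joints at [-1.479, 0.158, 1.597, -0, 1.386, -0.21], TCP at [170.889, -549.002, 214.601] pointing down, gripper open.
Joint ranges: [-2.91, 2.91], [-0.94, 2.29], [0.18, 2.7], [-1.29, 4.43], [0.17, 2.64], [-3, 3]. Speed limits (rad/s): [2.57, 2.57, 3.14, 3.14, 3.14, 3.14].

INTERFACE

Orientations are given as a rotation vector (axis times angle).
In Python, from bench import arm gives the robot as it stands. Calls block until the motion is done:
- arm.move_to(position, orientation): joint-space move of the TCP to a pose.
- arm.line_to(position, vel=150, ori=None): straight line of the TCP; ori=None keeps the orientation; vel is the mean speed in mm/s.
- arm.goto_joints(angles): joint-space move.
- arm.open() and arm.close_gripper(squeeze=None): open the fingers fully, or close them until they stop; squeeze is the grip in N (None keeps the last).
- arm.pause(seconds).
- arm.ik(position, orientation): joint angles nearest the present ones, or None.
- arm.get_obs(): the state.
- arm.read_camera(name): name is "scene" or "top" or "wrist"; returns the picture (384x512x3 uint8, blue, green, red); there is no depth.
- arm.camera_params(name): a dict with "mtx" (3x3 intrinsics, pixels), "cam_to_world" (4x4, takes a point from camera to world coordinates). Camera axes: x right, y up, looking along -z (the intrinsics and any distortion apply to the point x, -y, -z); pixel columns grow to the right and rows downward; lengths in mm; the calibration is good to about 2 mm. A picture is of the moment at which its call begins: read the wrist's pose just before it. camera_params takes no time and is no camera call; for the wrist camera it gives the pose at the moment of the call.
A pose or a line that the arm cannot do raises arm.IKError and nothing moves.
- arm.job_done(): hands the job in, once; it reports no verdict.
The state is a dict: "time": time; "qpos": joint angles; "qd": joint speeds; "tau": joint torques, N m; "position": TCP position; "ee_rot": TCP orientation; "ft_force": force on the tool from outside, world axes, zero at the start; "moment": the same for the moment, N m; "width": opening from 0.0 (shut) to 1.0 (fully open).
Only numpy, scipy, OpenCV 4.12 (cv2) and the standard library are available. Lean on these libraries where they do the work, as an engineer would, in place of code of your own. Each camera call takes 0.05 s, during which the arm holds its last target.

## Working session

There is one attempt and no reset: what is moved stays moved. The work goes in short steps, each a Python script; the robot and the scene stay as the last script left them, time stands still between calls to the robot, and variables do not carry over. Pictures are saved under pics/ and viewed, and the job is handed in when it is done.

```bash
ls; mkdir -p pics; python3 - <<'E'
from bench import arm
import cv2
for n in ("scene","top","wrist"):
    im=arm.read_camera(n); cv2.imwrite(f"pics/{n}0.png",im)
    p=arm.camera_params(n); print(n,p)
o=arm.get_obs(); print(o)
E
```

```text
pics
scene {'mtx': array([[375.62832958,   0.        , 259.36718603],
       [  0.        , 375.62832958, 189.58166495],
       [  0.        ,   0.        ,   1.        ]]), 'cam_to_world': array([[-4.97693502e-01, -5.76919274e-01,  6.47661432e-01,
         1.22096384e+03],
       [ 8.67268309e-01, -3.41441130e-01,  3.62303236e-01,
         2.92911725e+02],
       [ 1.21185310e-02,  7.42012201e-01,  6.70276834e-01,
         7.12873829e+02],
       [ 0.00000000e+00,  0.00000000e+00,  0.00000000e+00,
         1.00000000e+00]])}
top {'mtx': array([[365.73991405,   0.        , 256.64331087],
       [  0.        , 365.73991405, 199.08768284],
       [  0.        ,   0.        ,   1.        ]]), 'cam_to_world': array([[-1.47110644e-02,  9.97802428e-01, -6.46057147e-02,
         5.32403084e+02],
       [-9.99779288e-01, -1.37094625e-02,  1.59193723e-02,
        -5.99804218e+01],
       [ 1.49986788e-02,  6.48256464e-02,  9.97783882e-01,
         1.13884285e+03],
       [ 0.00000000e+00,  0.00000000e+00,  0.00000000e+00,
         1.00000000e+00]])}
wrist {'mtx': array([[303.14672003,   0.   
[... 432 characters left out ...]
0e+00,  0.00000000e+00,
         1.00000000e+00]])}
{'time': 0.15, 'qpos': array([-1.47914204e+00,  1.58907826e-01,  1.59794005e+00,  5.39839487e-05,
        1.38619748e+00, -2.10120078e-01]), 'qd': array([ 0.0006032 , -0.00244539, -0.00240135,  0.00053552, -0.00178996,
        0.00117362]), 'tau': array([ 4.99790403e-04, -3.85919595e+01, -3.22433031e+01,  7.02418783e-02,
        3.51026980e-02, -8.17157525e-05]), 'position': array([ 170.83900044, -548.53082479,  213.84456864]), 'ee_rot': array([-3.10446999e+00, -4.71996475e-01, -2.18183806e-04]), 'ft_force': array([-0.36584471, -0.68353422,  0.49400212]), 'moment': array([ 0.00480936,  0.05467601, -0.04103339]), 'width': 1.0019854867902722}
```

View pics/scene0.png

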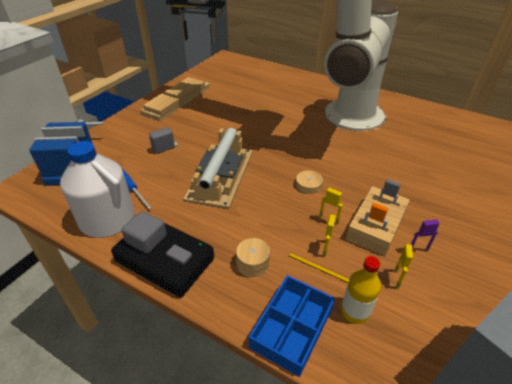

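View pics/top0.png

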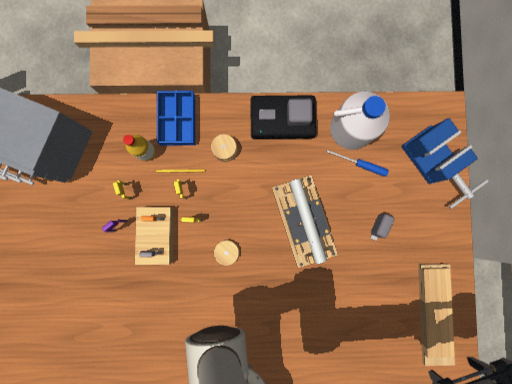

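View pics/wrist0.png

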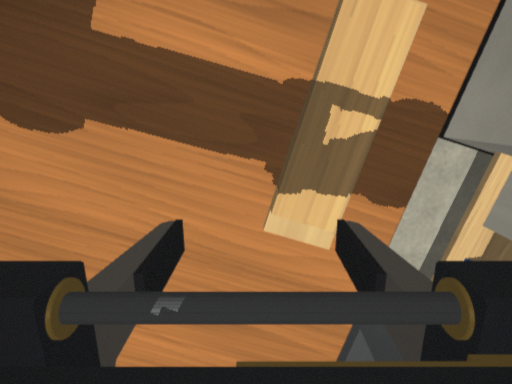

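Top view: the rack is around (152,236), with the orange U-bolt at (152,217) and the grey spare at (151,253). The jig is at (305,222), wheel_c at (226,253), and the purple and yellow look-alikes stand outside the rack. I'll take coarse positions from the top camera.

```bash
cat > h.py <<'E'
import numpy as np, cv2
from bench import arm
def ray(p,uv):
    M=p["mtx"];T=p["cam_to_world"]
    uv=np.atleast_2d(uv).astype(float)
    d=np.c_[(uv[:,0]-M[0,2])/M[0,0],-(uv[:,1]-M[1,2])/M[1,1],-np.ones(len(uv))]@T[:3,:3].T
    return T[:3,3],d
def plane(p,uv,z):
    o,d=ray(p,uv); return o+d*((z-o[2])/d[:,2])[:,None]
def proj(p,P):
    M=p["mtx"];T=p["cam_to_world"]
    c=(np.atleast_2d(P)-T[:3,3])@T[:3,:3]
    return np.c_[M[0,0]*c[:,0]/-c[:,2]+M[0,2],M[1,1]*-c[:,1]/-c[:,2]+M[1,2]]
def hsv(im): return cv2.cvtColor(im,cv2.COLOR_BGR2HSV)
E
python3 - <<'E'
from h import *
im=cv2.imread("pics/top0.png");p=arm.camera_params("top")
H=hsv(im)
print("rack c",plane(p,[152,236],50),"orange",plane(p,[152,217],112),"grey",plane(p,[150,253],112))
print("jig pipe ends",plane(p,[[294,180],[322,262]],88), "base corners",plane(p,[[273,187],[312,176],[337,256],[299,267]],12))
print("others", plane(p,[[180,187],[226,253]],60))
c=im[190:280,90:250];cv2.imwrite("pics/crop1.png",cv2.resize(c,None,fx=5,fy=5,interpolation=cv2.INTER_CUBIC))
c=im[165:280,260:350];cv2.imwrite("pics/crop2.png",cv2.resize(c,None,fx=5,fy=5,interpolation=cv2.INTER_CUBIC))
E
```

```text
rack c [[497.97818567 233.13090428  50.        ]] orange [[552.77836491 216.63933164 112.        ]] grey [[453.0467916  221.79080915 112.        ]]
jig pipe ends [[ 654.30603054 -185.66678868   88.        ]
 [ 417.88506242 -260.71674718   88.        ]] base corners [[ 642.1745392  -129.16131296   12.        ]
 [ 674.89360546 -251.04935863   12.        ]
 [ 427.08214381 -321.84079674   12.        ]
 [ 395.61189199 -204.35533573   12.        ]]
others [[641.1378659  148.63886823  60.        ]
 [445.50065951  14.75312401  60.        ]]
```

View pics/crop1.png

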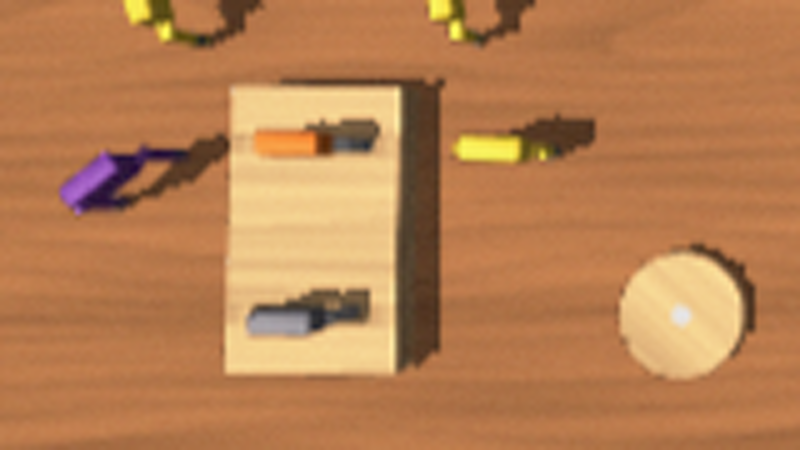

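View pics/crop2.png

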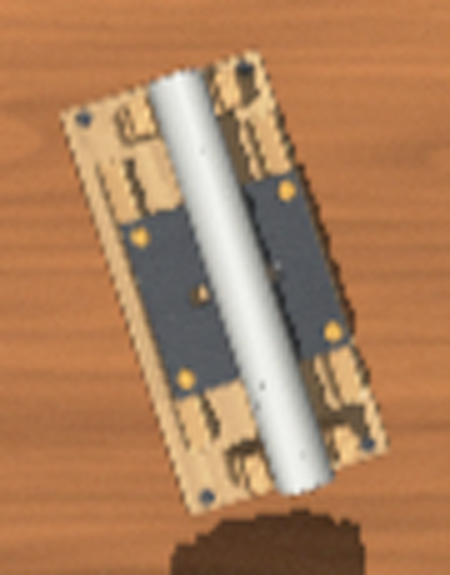

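The only orange grip, at (152,217), is in the rack slot with the larger x. The purple (115,226) and yellow (122,190), (180,188), (190,219) pieces stand on the bench, so they are look-alikes. The crop also shows marks that could be holes beside the pipe. The arm starts near the jig, so I'll look at that closely first.

```bash
cat >> h.py <<'E'
from scipy.spatial.transform import Rotation as Rn
def down(a):
    """tool down, tool y along world angle a"""
    y=np.array([np.cos(a),np.sin(a),0]);z=np.array([0,0,-1.]);x=np.cross(y,z)
    return Rn.from_matrix(np.c_[x,y,z]).as_rotvec()
E
python3 - <<'E'
from h import *
a=np.deg2rad(17.5)
for name,c,aa in (("jig",[536,-225,180],(a,a+np.pi)),("rack",[552,218,180],(0,np.pi))):
    for t in aa: print(name,t,np.round(arm.ik(c,down(t)),2))
t=a+np.pi   # camera side
for t in (a,a+np.pi):
    x=Rn.from_rotvec(down(t)).as_matrix()[:,0]; print(t,x)
E
```

```text
jig 0.30543261909900765 [-0.61  0.2   1.62 -0.    1.32 -0.91]
jig 3.447025272688801 [-0.61  0.2   1.62 -0.    1.32  2.23]
rack 0 [ 0.17  0.23  1.58 -0.    1.33  0.17]
rack 3.141592653589793 [ 0.17  0.23  1.58  0.    1.33 -2.97]
0.30543261909900765 [-3.00705800e-01  9.53716951e-01 -9.87609803e-17]
3.447025272688801 [ 3.00705800e-01 -9.53716951e-01  7.24145468e-17]
```

```bash
python3 - <<'E'
from h import *
import pickle
a=np.deg2rad(17.5); x=Rn.from_rotvec(down(a)).as_matrix()[:,0]
c=np.array([536,-225,250.])
out=[]
for i,s in enumerate((-150,-20)):
    arm.move_to(c+s*x,down(a)); arm.pause(0.3)
    p=arm.camera_params("wrist"); im=arm.read_camera("wrist"); cv2.imwrite(f"pics/jig{i}.png",im); out.append(p)
pickle.dump(out,open("jigp.pkl","wb"));print(arm.get_obs()["time"],arm.get_obs()["ft_force"])
E
```

```text
3.0833 [-0.45348802 -0.77880076 -0.57488783]
```

View pics/jig0.png

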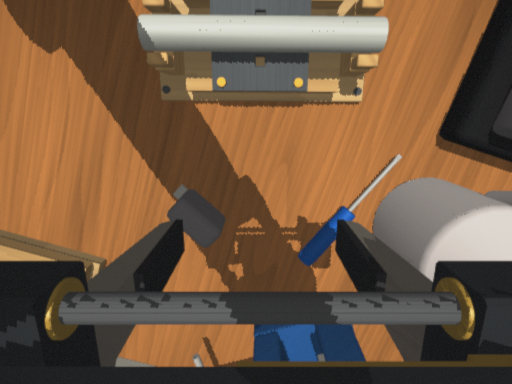

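View pics/jig1.png

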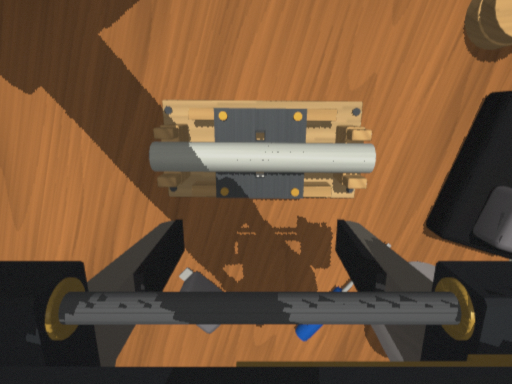

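jig1 shows the jig with its pipe horizontal, ends at (150,156) and (376,157). The dark plate spans columns 215–307, and small holes are visible at (260,134) and (260,174). In jig0 one hole is at (260,62). I'll measure the pipe axis, base edges and holes.

```bash
python3 - <<'E'
from h import *
import pickle
P=pickle.load(open("jigp.pkl","rb"))
for i,(r0,r1,c0,c1,f) in enumerate(((0,110,130,400,2.9),(90,210,140,390,3.1))):
    im=cv2.imread(f"pics/jig{i}.png")
    cv2.imwrite(f"pics/jig{i}c.png",cv2.resize(im[r0:r1,c0:c1],None,fx=f,fy=f,interpolation=cv2.INTER_CUBIC))
    c=im[(40,115)[i]:(90,200)[i],200:320]; cv2.imwrite(f"pics/jig{i}h.png",cv2.resize(c,None,fx=6,fy=6,interpolation=cv2.INTER_CUBIC))
E
```

```text
(no output)
```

View pics/jig1c.png

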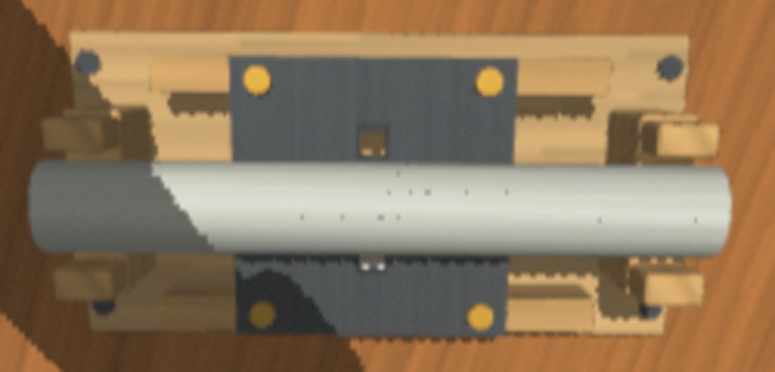

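View pics/jig1h.png

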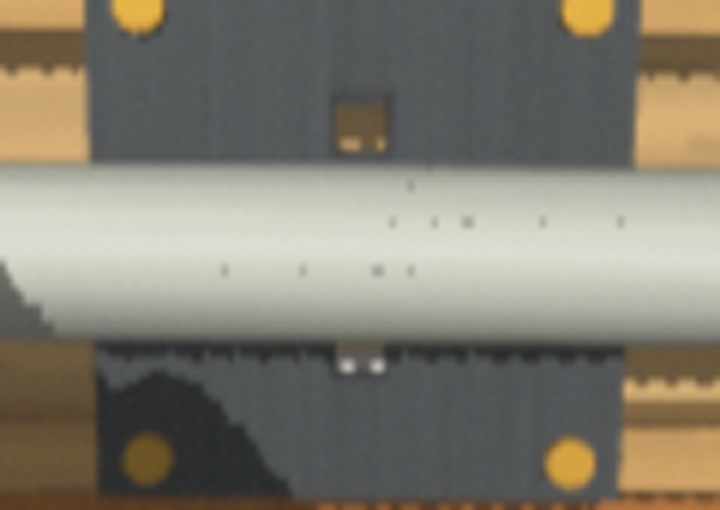

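View pics/jig0h.png

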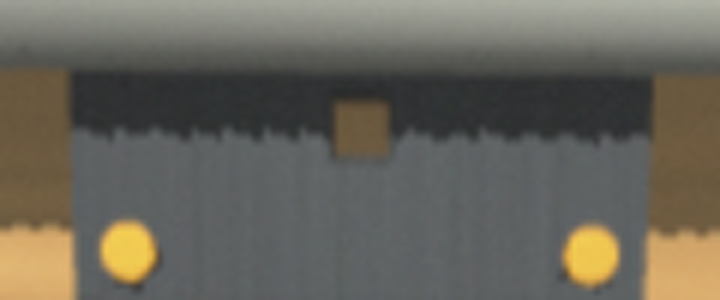

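```bash
python3 - <<'E'
from h import *
import pickle
P=pickle.load(open("jigp.pkl","rb"))
f=lambda c,r,i:[200+(c+.5)/6-.5,(40,115)[i]+(r+.5)/6-.5]
up=[f(333,96,1),f(390,96,1),f(336,374,1),f(386,374,1)]
q=plane(P[1],up,50); print("jig1 hole edges",q.round(1))
h0=plane(P[0],[f(333,101,0),f(390,101,0),f(390,158,0),f(333,158,0)],50);print("jig0 hole",h0.round(1))
print("mid jig1",q.mean(0),"h0 mid",h0.mean(0))
g=lambda c,r:[140+(c+.5)/3.1-.5,90+(r+.5)/3.1-.5]
# base top corners z=12
b=plane(P[1],[g(70,30),g(689,36),g(664,333),g(92,330)],12);print("base",b.round(1),b.mean(0),np.linalg.norm(np.diff(b,axis=0),axis=1))
# pipe ends silhouettes at z about 71 (left/right extreme)
e=plane(P[1],[g(29,205),g(731,208)],71);print("pipe ends z71",e,e.mean(0),np.linalg.norm(e[1]-e[0]))
s=plane(P[1],[g(70,90),g(690,92)],12)
# silhouettes top & bottom of pipe: tangent rays
from math import *
d=(e[1]-e[0])[:2];th=atan2(d[1],d[0]);print("pipe ang",degrees(th))
d=(b[1]-b[0]);print("base ang",degrees(atan2(d[1],d[0])),degrees(atan2(*(b[2]-b[3])[[1,0]])))
# pipe lateral: find edges in several columns by gradient
im=cv2.imread("pics/jig1.png")
n=np.array([-sin(th),cos(th)])
o=P[1]["cam_to_world"][:3,3]
for (ra,rb) in (((163,250),(163,257)),):
  for ct in (250,400,550,700):
    col=int(round(g(ct,0)[0])); v=cv2.cvtColor(im,cv2.COLOR_BGR2HSV)[:,col]
    print(col,[(r,tuple(v[r])) for r in list(range(139,146))+list(range(169,176))])
E
```

```text
jig1 hole edges [[ 522.3 -199.7   50. ]
 [ 533.2 -196.3   50. ]
 [ 539.7 -253.7   50. ]
 [ 549.7 -250.6   50. ]]
jig0 hole [[ 536.4 -244.5   50. ]
 [ 546.7 -241.3   50. ]
 [ 549.7 -250.8   50. ]
 [ 539.4 -254.1   50. ]]
mid jig1 [ 536.21923441 -225.06583154   50.        ] h0 mid [ 543.03432077 -247.69455883   50.        ]
base [[ 396.4 -200.1   12. ]
 [ 643.1 -124.9   12. ]
 [ 681.4 -247.6   12. ]
 [ 434.7 -323.9   12. ]] [ 538.88972851 -224.13133915   12.        ] [257.93278173 128.57222685 258.26666792]
pipe ends z71 [[ 413.68348713 -262.64828159   71.        ]
 [ 663.96857218 -185.03011909   71.        ]] [ 538.82602965 -223.83920034   71.        ] 262.04427669377304Traceback (most recent call last):
  File "<stdin>", line 17, in <module>
TypeError: 'float' object is not subscriptable
```

The hole midpoint comes out at (536.2,-225.1) and (536.2,-225.7) from the two views. The hole span is 56.7 mm against the expected 57. Jig centre is (538.9,-224) with axis angle about 17.2°, so the holes sit about 3 mm from middle. Next, the rack.

```bash
python3 - <<'E'
from h import *
import pickle
out=[]
for i,(x,y) in enumerate(((540,190),(500,160))):
    arm.move_to([x,y,250],down(0)); arm.pause(0.3)
    p=arm.camera_params("wrist"); im=arm.read_camera("wrist"); cv2.imwrite(f"pics/rack{i}.png",im); out.append(p)
    H=hsv(im); m=cv2.inRange(H,(3,170,120),(16,255,255))
    n,l,st,ce=cv2.connectedComponentsWithStats(m)
    for k in range(1,n):
        if st[k,4]>60: print(i,st[k],ce[k],plane(p,ce[k],112).round(1))
pickle.dump(out,open("rackp.pkl","wb"));print(arm.get_obs()["time"])
E
```

```text
0 [263 122  14  37 477] [269.29559748 139.84486373] [[550.4 233.  112. ]]
1 [303  92  15  38 498] [310.01807229 110.51004016] [[550.4 232.5 112. ]]
5.7
```

View pics/rack0.png

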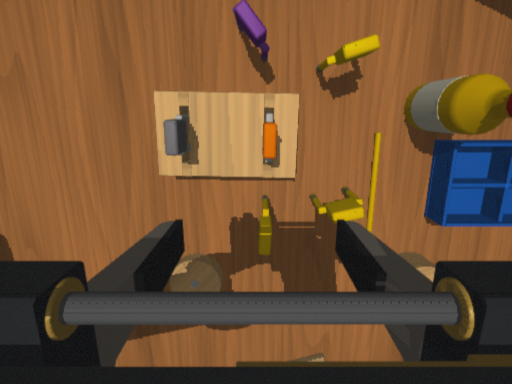

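View pics/rack1.png

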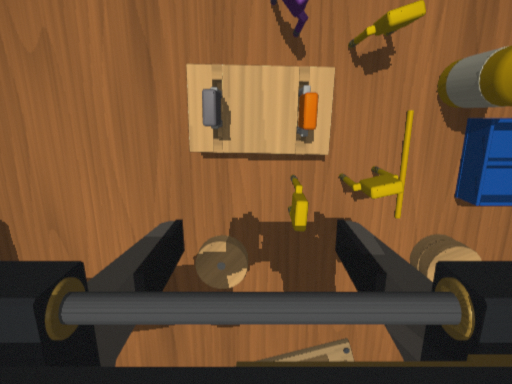

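```bash
python3 - <<'E'
from h import *
im=cv2.imread("pics/rack0.png");c=im[80:190,145:310];cv2.imwrite("pics/rack0c.png",cv2.resize(c,None,fx=4.8,fy=4.8,interpolation=cv2.INTER_CUBIC))
c=im[105:175,240:300];cv2.imwrite("pics/rack0g.png",cv2.resize(c,None,fx=8,fy=8,interpolation=cv2.INTER_CUBIC))
im=cv2.imread("pics/rack1.png");c=im[75:145,280:340];cv2.imwrite("pics/rack1g.png",cv2.resize(c,None,fx=8,fy=8,interpolation=cv2.INTER_CUBIC))
E
```

```text
(no output)
```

View pics/rack0c.png

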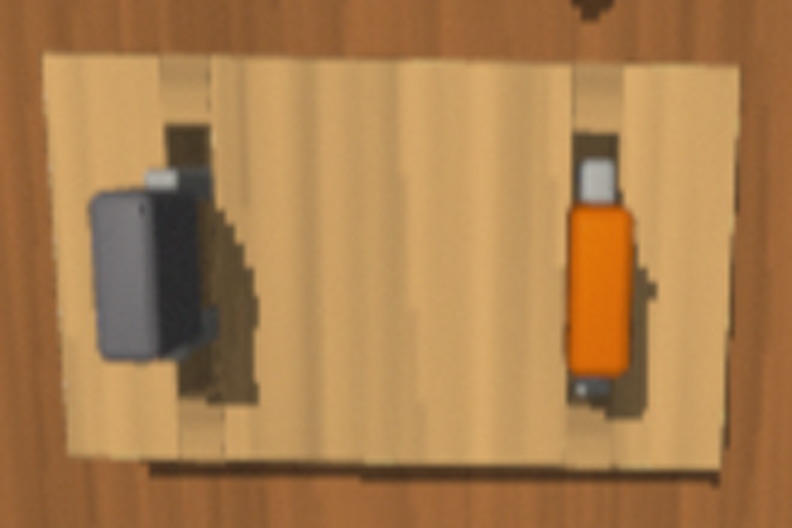

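View pics/rack0g.png

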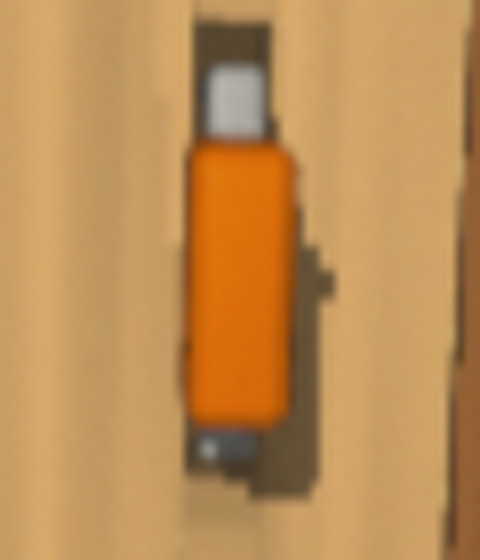

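View pics/rack1g.png

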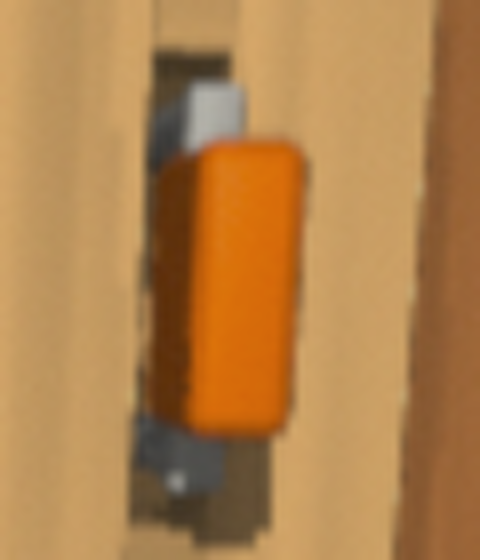

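The crops confirm it: the orange grip's top face is at (260–277, 122–158) in rack0, standing in the right slot. The grey spare is in the left slot.

```bash
python3 - <<'E'
from h import *
import pickle
P=pickle.load(open("rackp.pkl","rb"))
f=lambda c,r,C,R,s:[C+(c+.5)/s-.5,R+(r+.5)/s-.5]
q=plane(P[0],[f(190,143,240,105,8),f(297,143,240,105,8),f(290,428,240,105,8),f(184,428,240,105,8)],112);print(q.round(1),q.mean(0))
q=plane(P[1],[f(204,142,280,75,8),f(308,142,280,75,8),f(290,435,280,75,8),f(188,435,280,75,8)],112);print(q.round(1),q.mean(0))
b=plane(P[0],[f(42,53,145,80,4.8),f(741,65,145,80,4.8),f(720,470,145,80,4.8),f(68,458,145,80,4.8)],50);print("rack",b.round(1),b.mean(0),np.linalg.norm(np.diff(b,axis=0),axis=1))
k=plane(P[0],[f(92,192,145,80,4.8),f(155,190,145,80,4.8),f(158,358,145,80,4.8),f(102,360,145,80,4.8)],112);print("spare",k.round(1),k.mean(0))
print("yellow near",plane(P[0],[[343,208],[265,230]],80))
E
```

```text
[[544.4 250.1 112. ]
 [557.7 250.1 112. ]
 [557.3 214.6 112. ]
 [543.7 214.6 112. ]] [550.74327853 232.365448   112.        ]
[[544.9 249.5 112. ]
 [557.5 249.6 112. ]
 [557.  214.7 112. ]
 [544.3 214.7 112. ]] [550.91248416 232.13966239 112.        ]
rack [[417.1 284.3  50. ]
 [586.6 281.5  50. ]
 [584.4 181.1  50. ]
 [414.9 184.3  50. ]] [500.74223814 232.81657903  50.        ] [169.51956396 100.42320596 169.51372822]
spare [[445.6 252.9 112. ]
 [458.7 253.3 112. ]
 [456.9 218.6 112. ]
 [445.  218.1 112. ]] [451.53978937 235.73389004 112.        ]
yellow near [[639.00132253 150.76366877  80.        ]
 [547.15150387 123.03862166  80.        ]]
```

Grip centre is (550.8,232.2) with the rack at -1.1°. Sizes match: 13×35.5 for the grip and 169.5×100.4 for the rack. Now the grasp and lift.

```bash
python3 - <<'E'
from h import *
o=down(np.deg2rad(-1.0))
arm.move_to([550.8,232.2,140],o); arm.line_to([550.8,232.2,81],vel=100); arm.pause(.2)
print(arm.get_obs()["position"],arm.get_obs()["ft_force"])
arm.close_gripper(50); arm.pause(.2)
s=arm.get_obs();print(s["width"]*92,s["ft_force"],s["time"])
arm.line_to([550.8,232.2,225],vel=120); arm.pause(.4)
s=arm.get_obs();print(s["position"],s["width"]*92,s["ft_force"],s["moment"],s["time"])
cv2.imwrite("pics/held.png",arm.read_camera("wrist"));cv2.imwrite("pics/helds.png",arm.read_camera("scene"))
E
```

```text
[551.44676391 232.33891238  81.91351159] [ 0.19340511 -0.01348108 -0.17732054]
13.650465291318685 [-0.46790067  0.11077857 -0.35924732] 8.6167
[550.74676262 232.17869114 224.84092322] 13.655096441733663 [-0.25164029  0.53180079 -1.19528747] [-0.05257788 -0.05165238  0.01038757] 10.3667
```

View pics/held.png

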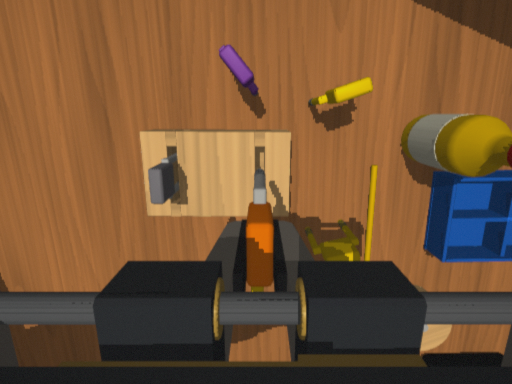

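View pics/helds.png

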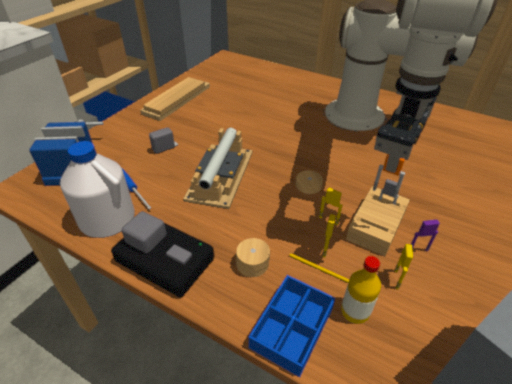

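The U-bolt is held: width is 13.7 mm and it hangs upright and clear of the rack in both views. Before carrying it, I'll check its position in the grip, then go above the jig.

```bash
python3 - <<'E'
from h import *
im=cv2.imread("pics/held.png");c=im[150:300,210:310];cv2.imwrite("pics/heldc.png",cv2.resize(c,None,fx=4,fy=4,interpolation=cv2.INTER_CUBIC))
p=arm.camera_params("wrist");s=arm.get_obs()["position"]
# expected pixels of grip top corners and leg ends
L=[[-7,18,31],[7,18,31],[7,-18,31],[-7,-18,31],[0,27,-3],[-4,27,-73],[4,27,-73]]
print(proj(p,np.array(L)+s).round(1))
t=np.deg2rad(17.2)
arm.move_to([536.2,-225.2,215],down(t)); arm.line_to([536.2,-225.2,185],vel=80);arm.pause(.4)
s=arm.get_obs();print(s["position"],s["ft_force"],s["time"])
cv2.imwrite("pics/over_w.png",arm.read_camera("wrist"));cv2.imwrite("pics/over_s.png",arm.read_camera("scene"))
E
```

```text
[[243.8 222.8]
 [272.3 222.4]
 [272.8 287.5]
 [245.9 287.9]
 [258.1 188.1]
 [253.6 167.5]
 [263.4 167.3]]
[ 536.34033956 -225.31810041  185.3258533 ] [ 1.19855603 -0.08055017 -0.82965102] 13.0667
```

View pics/heldc.png

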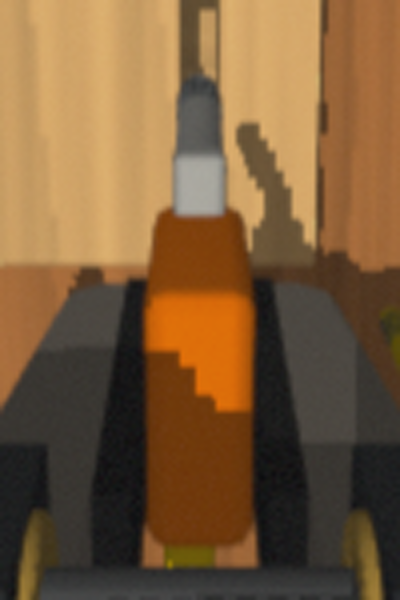

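View pics/over_w.png

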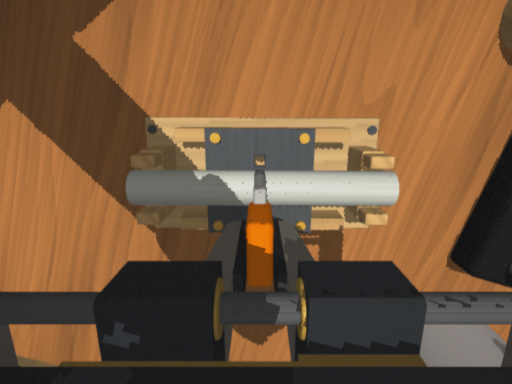

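View pics/over_s.png

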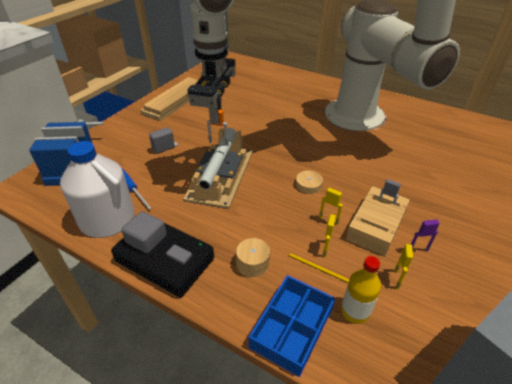

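```bash
python3 - <<'E'
from h import *
im=cv2.imread("pics/over_w.png");c=im[120:230,200:320];cv2.imwrite("pics/over_wc.png",cv2.resize(c,None,fx=5.4,fy=5.4,interpolation=cv2.INTER_CUBIC))
p=arm.camera_params("wrist");s=arm.get_obs();R=Rn.from_rotvec(s["ee_rot"]).as_matrix()
print(np.round(R,3))
for z in (0,-62):   # tool frame: x across(leg dir), y jaws, z down
    L=np.array([[23+5.5,-5.25,0],[23+5.5,5.25,0],[27,0,0]]) # offsets
    for dz in (73,185-50):
        print(dz,proj(p,(L+[0,0,dz])@R.T+s["position"]).round(1))
    break
E
```

```text
[[-0.296  0.955  0.   ]
 [ 0.955  0.296 -0.   ]
 [-0.     0.    -1.   ]]
73 [[253.  165.5]
 [265.9 165.5]
 [259.5 167.3]]
135 [[254.3 155.1]
 [264.7 155.1]
 [259.5 156.6]]
```

View pics/over_wc.png

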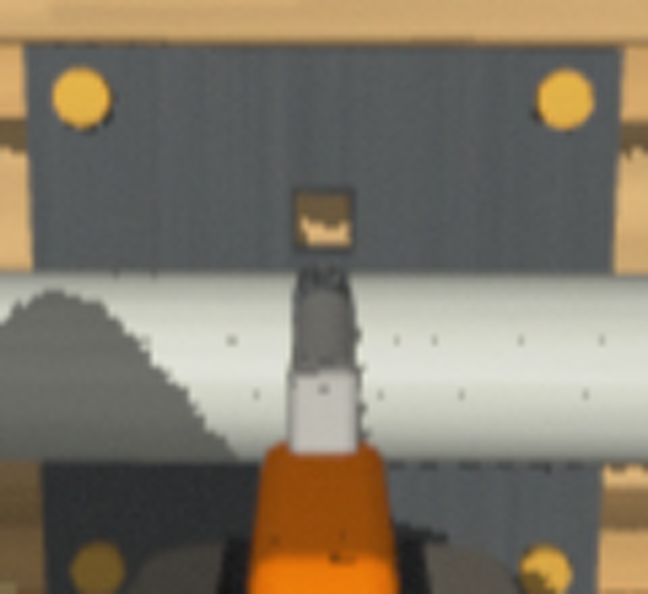

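Column alignment is good: the leg is at 259.9 and the hole at 259.7. The row check hints at up to about 1 mm in y, so I'll go down in steps watching the forces.

```bash
cat >> h.py <<'E'
T=np.deg2rad(17.2); ux=np.array([np.cos(T),np.sin(T)]); uy=np.array([-np.sin(T),np.cos(T)])
C0=np.array([536.2,-225.3])
def ft():
    s=arm.get_obs();f=s["ft_force"];d=s["position"][:2]-C0
    return s["time"],s["position"][2],d@ux,d@uy,f[:2]@ux,f[:2]@uy,f[2],s["moment"]
def show(tag=""):
    t,z,x,y,fx,fy,fz,m=ft();print(f"{tag} t{t:.1f} z{z:.1f} x{x:.2f} y{y:.2f} F {fx:.1f} {fy:.1f} {fz:.1f}  M {m[:2]@ux:.2f} {m[:2]@uy:.2f} {m[2]:.2f}",flush=True); return fz
def at(x,y,z,vel=40):
    q=C0+x*ux+y*uy; arm.line_to([q[0],q[1],z],vel=vel)
E
python3 - <<'E'
from h import *
show("air")
at(0,0,160);show();at(0,0,140,40);arm.pause(.1);show();at(0,0,128,30);arm.pause(.2);f0=show("ends~55")
cv2.imwrite("pics/low_w.png",arm.read_camera("wrist"))
for z in range(126,114,-2):
    at(0,0,z,15);arm.pause(.1)
    f=show()
    if f>5:break
E
```

```text
air t13.2 z185.2 x0.08 y0.02 F 1.1 -0.5 -1.1  M -0.05 -0.05 -0.00
 t13.9 z160.2 x0.10 y-0.11 F 0.5 0.6 -1.9  M -0.11 -0.11 0.02
 t14.7 z140.3 x0.16 y-0.18 F -0.3 0.3 -1.3  M -0.05 -0.06 0.05
ends~55 t15.4 z128.2 x0.09 y-0.15 F -0.4 -0.0 -0.6  M -0.04 -0.06 -0.04
 t15.9 z126.0 x-0.00 y0.02 F 0.2 0.7 -1.5  M -0.08 -0.13 -0.00
 t16.3 z124.0 x-0.01 y0.00 F 0.1 0.6 -1.3  M -0.10 -0.04 0.07
 t16.6 z122.0 x0.00 y0.01 F 0.1 -0.2 -1.7  M -0.08 -0.13 0.03
 t17.0 z120.0 x-0.00 y0.00 F 0.3 0.3 -1.3  M -0.04 -0.10 0.02
 t17.4 z118.0 x-0.01 y0.02 F 0.5 -0.7 -1.1  M -0.08 -0.14 0.02
 t17.8 z116.0 x0.00 y0.01 F -0.9 0.2 -1.3  M -0.02 -0.05 0.02
```

View pics/low_w.png

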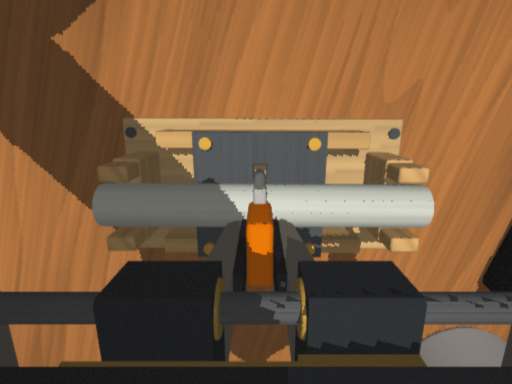

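The leg ends are at about 43 mm, below the plate top at 50 mm, with no contact force, so both legs are in the holes. I'll push on through the clips in small guarded steps.

```bash
python3 - <<'E'
from h import *
z=116
while z>97:
    z-=1; at(0,0,z,12);f=show()
    if f>22: arm.pause(.1); f=show("  settle")
    if f>32: print("stop");break
    if z<102 and f>12: print("bar?");break
E
```

```text
t18.0 z114.9 x-0.02 y0.05 F -0.4 -0.7 -1.2  M -0.03 -0.10 0.05
 t18.3 z113.9 x-0.06 y0.06 F 0.3 -0.8 -1.2  M -0.10 -0.08 0.02
 t18.5 z112.9 x-0.03 y0.06 F 0.5 -0.7 -1.6  M -0.03 -0.10 0.03
 t18.8 z111.9 x-0.03 y0.06 F -0.1 0.1 -1.2  M -0.05 -0.09 0.02
 t19.0 z110.9 x-0.03 y0.07 F 0.6 -0.4 -1.9  M -0.05 -0.13 -0.01
 t19.3 z109.9 x-0.03 y0.05 F -0.1 -0.2 -1.2  M -0.12 -0.08 -0.03
 t19.5 z109.1 x0.09 y-0.05 F 1.0 0.2 -0.4  M -0.01 -0.10 -0.04
 t19.8 z108.4 x0.20 y-0.13 F 0.4 1.0 2.9  M 0.17 -0.05 0.02
 t20.0 z107.9 x0.32 y-0.18 F 0.0 2.8 5.8  M 0.33 0.11 -0.03
 t20.3 z107.3 x0.44 y-0.30 F -1.6 1.8 5.8  M 0.49 0.08 0.01
 t20.5 z105.7 x0.52 y-0.36 F -0.3 -0.1 4.3  M 0.22 -0.22 -0.02
 t20.8 z104.3 x0.53 y-0.25 F 2.0 0.3 3.7  M 0.07 -0.54 0.07
 t21.0 z103.2 x0.47 y-0.18 F 2.7 -0.1 3.0  M 0.06 -0.68 -0.01
 t21.3 z102.1 x0.38 y-0.14 F 2.6 0.4 3.2  M 0.09 -0.74 0.00
 t21.5 z101.0 x0.26 y-0.09 F 2.9 0.4 3.8  M 0.03 -0.84 -0.04
 t21.8 z99.9 x0.11 y-0.03 F 2.4 0.5 3.1  M 0.13 -0.81 -0.04
 t22.0 z99.1 x0.03 y-0.09 F 2.8 0.9 4.8  M 0.01 -0.72 0.03
 t22.3 z98.8 x0.08 y-0.19 F 1.2 1.2 7.7  M 0.27 -0.34 0.03
 t22.5 z98.7 x0.10 y-0.26 F -1.0 3.8 14.1  M 0.63 -0.03 -0.01
bar?
```

```bash
python3 - <<'E'
from h import *
at(0,0,96,10);arm.pause(.1);f=show()
if f<22: at(0,0,95,10);arm.pause(.1);f=show()
at(0,0,98.7,10);arm.pause(.2);show("relaxed")
cv2.imwrite("pics/home_w.png",arm.read_camera("wrist"))
cv2.imwrite("pics/home_s.png",arm.read_camera("scene"))
im=cv2.imread("pics/home_s.png")[110:220,170:270];cv2.imwrite("pics/home_sc.png",cv2.resize(im,None,fx=5,fy=5,interpolation=cv2.INTER_CUBIC))
E
```

```text
t22.9 z98.7 x0.13 y-0.27 F -3.0 5.3 19.3  M 1.01 0.29 -0.04
 t23.2 z98.6 x0.17 y-0.36 F -4.0 7.1 24.9  M 1.45 0.71 -0.00
relaxed t24.0 z98.8 x0.06 y-0.17 F 2.1 0.7 6.2  M -0.00 -0.63 0.07
```

View pics/home_sc.png

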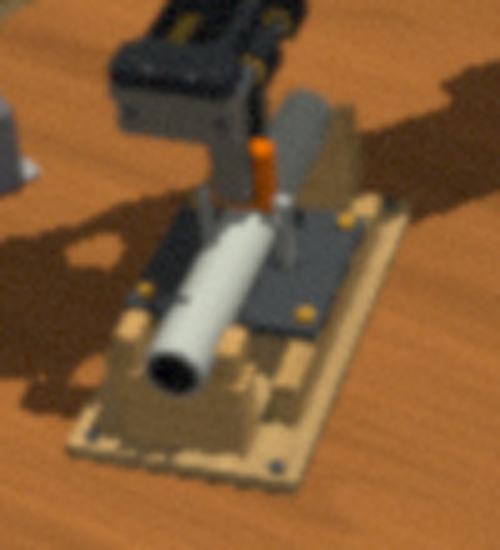

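View pics/home_w.png

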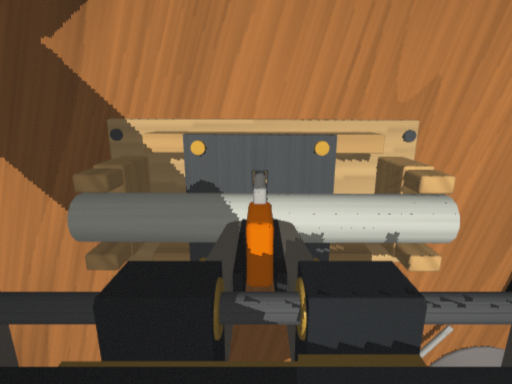

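The stop is hard: force rises 14→25 N with no motion at z=98.7, which is the computed home height. The crossbar is on the pipe and both legs go through the plate. Releasing and retreating straight up.

```bash
python3 - <<'E'
from h import *
import pickle
arm.open();arm.pause(.3);show("open")
at(0,0,130,60)
x=np.array([uy[0],uy[1],0])
at(0,0,250,150)
q=C0+(-60)*uy; arm.line_to([q[0],q[1],250],vel=150);arm.pause(.4)
p=arm.camera_params("wrist");cv2.imwrite("pics/fin_w.png",arm.read_camera("wrist"));cv2.imwrite("pics/fin_s.png",arm.read_camera("scene"));cv2.imwrite("pics/fin_t.png",arm.read_camera("top"))
pickle.dump(p,open("finp.pkl","wb"));show()
im=cv2.imread("pics/fin_s.png")
cv2.imwrite("pics/fin_sc.png",cv2.resize(im[110:220,170:270],None,fx=5,fy=5,interpolation=cv2.INTER_CUBIC))
im=cv2.imread("pics/fin_w.png");H=hsv(im);m=cv2.inRange(H,(3,200,90),(16,255,255));n,l,st,ce=cv2.connectedComponentsWithStats(m)
print([ (st[k],ce[k]) for k in range(1,n) if st[k,4]>40])
cv2.imwrite("pics/fin_wc.png",cv2.resize(im[50:210,150:370],None,fx=3.6,fy=3.6,interpolation=cv2.INTER_CUBIC))
E
```

```text
open t25.6 z98.7 x-0.01 y-0.01 F -0.2 -0.3 -0.1  M -0.03 -0.09 -0.03
 t28.3 z250.1 x0.03 y-59.89 F -0.0 0.6 -0.1  M -0.10 -0.11 -0.05
[(array([253, 105,  14,  38, 478], dtype=int32), array([259.31380753, 124.60460251]))]
```

View pics/fin_sc.png

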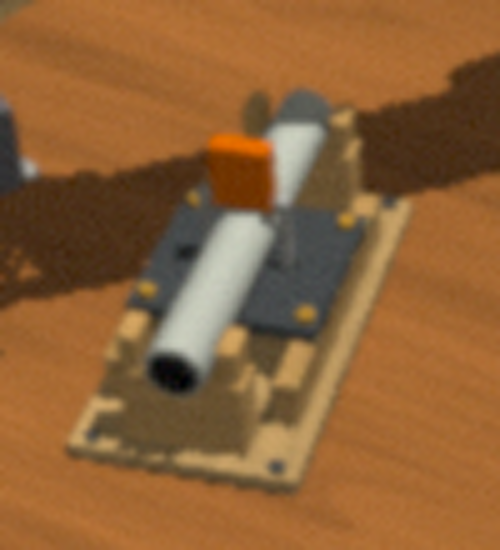

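View pics/fin_wc.png

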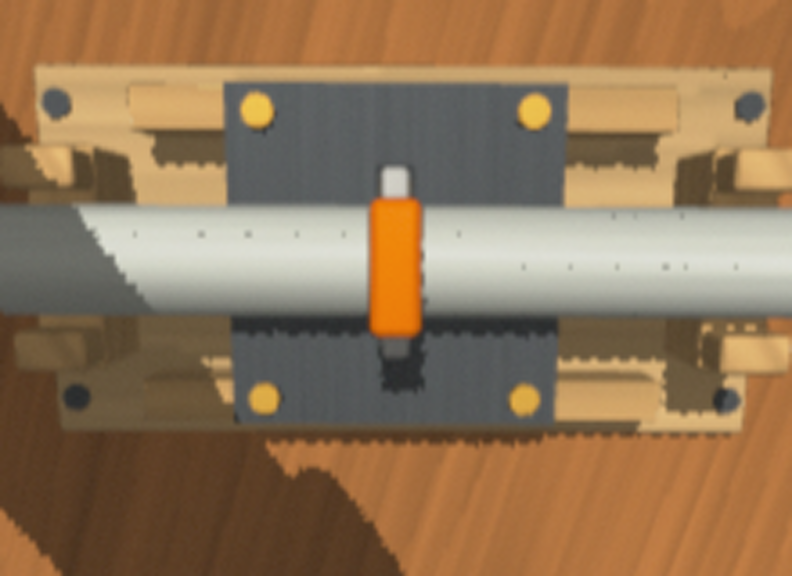

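View pics/fin_s.png

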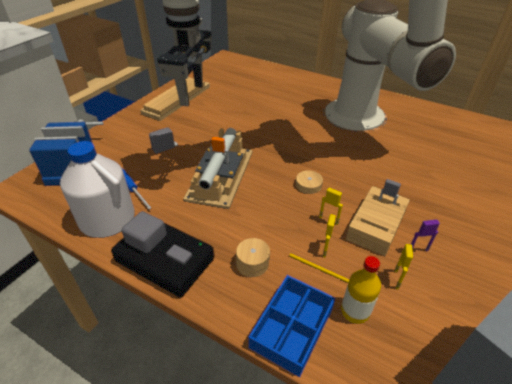

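The U-bolt stands astride the pipe and the spare is still in the rack. Now numeric checks on uprightness and position, the far leg, and the bystanders.

```bash
python3 - <<'E'
from h import *
import pickle
p=pickle.load(open("finp.pkl","rb"));f=lambda c,r:[150+(c+.5)/3.6-.5,50+(r+.5)/3.6-.5]
q=plane(p,[f(370,199),f(422,199),f(421,336),f(370,336)],130)
print(q.round(1)); d=q[:,:2]-C0;print(np.c_[d@ux,d@uy].round(1),"mean",(d@ux).mean(),(d@uy).mean())
v=(q[0]+q[1]-q[2]-q[3])[:2];print("yaw rel jig deg",np.degrees(np.arctan2(*( [v@-ux, v@uy]))))
S=arm.camera_params("scene")
def w(x,y,z): a=C0+x*ux+y*uy; return [a[0],a[1],z]
P=[w(0,23,50),w(0,23,88),w(0,-23,50),w(0,-23,92),w(7,18,130),w(7,-18,130),w(7,-18,88),w(7,18,88)]
print(((proj(S,P)-[170,110])*5).round(0))
# change mask top & scene
for n in ("scene","top"):
    a=cv2.imread(f"pics/{n}0.png");b=cv2.imread(f"pics/fin_{n[0]}.png");D=cv2.absdiff(a,b).max(2)
    m=(D>60).astype(np.uint8);k,l,st,ce=cv2.connectedComponentsWithStats(m)
    print(n,[(st[i].tolist()) for i in range(1,k) if st[i,4]>12])
im=cv2.imread("pics/fin_t.png");cv2.imwrite("pics/fin_t2.png",im)
E
```

```text
[[ 524.9 -210.7  130. ]
 [ 537.7 -206.7  130. ]
 [ 548.  -240.   130. ]
 [ 535.1 -244.   130. ]]
[[ -6.4  17.3]
 [  6.9  17.3]
 [  6.9 -17.5]
 [ -6.6 -17.5]] mean 0.19760817000256514 -0.11152503529399294
yaw rel jig deg -0.1456072082205813
[[282. 264.]
 [279. 210.]
 [205. 252.]
 [199. 193.]
 [262. 153.]
 [199. 144.]
 [204. 207.]
 [266. 216.]]
scene [[166, 0, 30, 6, 118], [361, 2, 10, 11, 56], [440, 12, 5, 23, 43], [354, 16, 30, 49, 523], [382, 16, 26, 24, 304], [187, 19, 12, 8, 49], [419, 39, 34, 20, 129], [175, 63, 28, 24, 323], [356, 69, 12, 12, 29], [329, 76, 14, 10, 86], [187, 83, 8, 9, 48], [143, 85, 35, 15, 223], [181, 94, 103, 38, 1369], [303, 101, 12, 6, 36], [297, 117, 34, 26, 551], [339, 119, 25, 10, 161], [272, 120, 23, 17, 241], [323, 127, 65, 33, 1374], [226, 128, 10, 7, 58], [121, 137, 105, 53, 2213], [264, 144, 10, 6, 36], [278, 151, 34, 12, 175], [364, 203, 24, 25, 301], [358, 220, 19, 9, 49]]
top [[240, 165, 205, 219, 19319], [141, 214, 25, 7, 115], [300, 217, 18, 9, 82], [239, 271, 40, 21, 366], [281, 274, 18, 18, 104], [233, 293, 5, 5, 14], [425, 293, 52, 55, 1934], [176, 299, 59, 85, 1553], [233, 316, 37, 35, 662], [200, 355, 8, 12, 52], [428, 357, 79, 27, 722], [120, 361, 57, 23, 688], [506, 365, 6, 7, 16], [200, 368, 19, 16, 174], [506, 373, 6, 9, 13], [465, 379, 16, 5, 48]]
```

View pics/fin_t2.png

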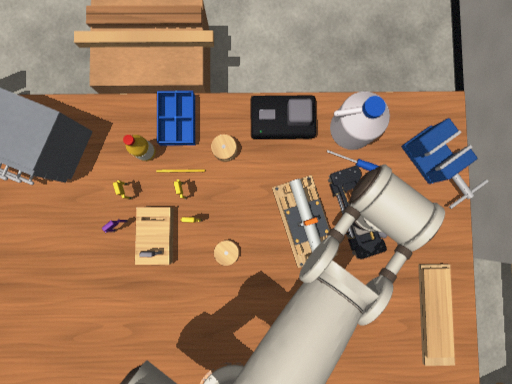

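```bash
python3 - <<'E'
from h import *
show(); print(arm.job_done())
E
```

```text
t28.3 z250.1 x0.03 y-59.89 F -0.0 0.6 -0.1  M -0.10 -0.11 -0.05
the job is handed in; nothing more can be done
None
```

The orange U-bolt is home on the jig: astride the pipe, pushed through the clips and let go. I handed the job in at about 28 s of the 72 s allowed; no verdict is reported.

**How it went:**
- **Finding the holes:** the holes showed up in the wrist views, about 3 mm from the jig's middle along the pipe. Going down in guarded steps, the legs entered without contact, so no search by feel was needed.
- **Pushing home:** the clips gave way at about 6 N. The crossbar then met a hard stop at tool height 98.7 mm, where home should be about 99. A check push there peaked at about 25 N without moving it further.

**Last checks:**
- **U-bolt position:** the grip's top is within 0.2 mm of the hole middle along the pipe and 0.1 mm across. It is in line with the jig to about 0.15°.
- **Upright:** I judged this by eye in the scene view; it looks upright.
- **Spare and bystanders:** by eye in the pictures, the spare is still in its slot and the bystanders are in their places. The arm partly hides the screwdriver in the last top view, but it shows unmoved in the scene view.
- **Robot:** it is clear of everything, with the wrist force near zero.

**Checks that disagreed or were incomplete:**
- **Leg-tip alignment:** before going down, one camera comparison suggested the legs were 1–2 mm off across the pipe. The contact-free entry did not bear that out.
- **Far leg:** after release it was hidden behind the pipe in the scene view, so I did not see it directly.

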